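# Pack a gift set into one carton and shut the lid

## Robot

A 6-joint arm with a two-finger parallel gripper is mounted at the origin on a cart in front of the work surface, level with it; the furniture and walls round the work are solid. World frame = base frame: x ahead of the robot, y to its left, z up, the work surface at z = 0. Lengths are in m, angles in rad, forces in N, time in s.
With the tool pointing down it reaches from about 0.375 to 0.975 m from the base axis. Payload 3.8 kg.
Tool frame: the origin (TCP) lies at the very end of the fingers, on their centre line; the grasp point (between the pads) lies 19 mm behind it; z points along the fingers, y is the line along which they close (so a half turn about z gives the same grasp; the last joint's range is limited). The gripper opens to 85 mm and grips with 20 to 120 N. Pads are 22 mm wide; open, the fingers measure 114 mm over their backs; the gripper's body (76 mm by 85 mm) begins 54 mm behind the grasp point. The pads swing forward as they close: fully open they stand 13 mm farther back than shut.
Start: joints at [1.104, 0.264, 1.604, -0, 1.274, -0.037], TCP at [0.281, 0.614, 0.203] pointing down, gripper open.
Joint ranges: [-2.63, 2.63], [-0.94, 2.18], [0.31, 2.57], [-1.31, 4.45], [0, 2.66], [-2.55, 2.55]. Speed limits (rad/s): [2.57, 2.57, 3.14, 3.14, 3.14, 3.14].

## Interface

Orientations are given as a rotation vector (axis times angle).
In Python, from workcell import bot gives the robot as it stands.
- The arm moves only by the shell command python3 -m creep 'ROWS' [FORCE]. ROWS is JSON, a list of rows, each a list of 5 numbers: the shift along the tool's x, y, z in units of 0.05 m (1.0 is 0.05 m), then the turn about the tool's z in units of 0.1 rad (1.0 is 0.1 rad), then the opening, from 0 (shut) to 1 (fully open). In form: [[tx, ty, tz, spin, hand], ...]. A call has 1 to 20 rows; each row shifts and turns the commanded pose from where the row before left it, along the tool's axes as they then stand; what a row does not reach is not made up. A row lasts 1/8 s, in which the tool goes at most 62.5 mm and 10.7 degrees, less where a joint would pass 70% of its speed; a pose out of reach is approached as far as the arm can. A call with a number of a shift or a turn outside -1 to 1 is refused whole. A call with a gripper value outside its range is refused whole. The fingers move at their own pace and stop on an object; FORCE is the grip in N (left out, the last holds). Time passes only in rows, so rows that do not move let the fingers close. It gives the time, the measured TCP pose, the force, the opening and the grip force at its end, in the units of the state.
- bot.read_state(): the state, without advancing time (a new reading comes with each control period).
- bot.read_camera(name): name is "scene" or "side" or "wrist"; returns a dict with "pixels" (420x560x3 uint8, red, green, blue), "vfov" (degrees; the focal length in pixels is half the picture's height over the tangent of half this angle, whatever the lens; pixels are square), "cx", "cy" (the principal point, pixels), "world_to_cam" (4x4, takes a point from world to camera coordinates). Camera axes: x right, y down, z forward; pixel columns grow to the right and rows downward; lengths in m; the calibration is good to about 2 mm. The wrist camera is an equidistant fisheye: a pixel r from the principal point sees the ray r / f radians off the axis. A picture is of the moment at which its call begins. There is no depth.
- bot.finish_job(): hands the job in; it is judged then, once.
Trained networks look in a picture, given as the dict that the camera call returned (one of the last four; its "shot" number tells which), for a name from the list of things; names that differ only in an ending like _2 or _b are one class to them, and where a whole thing is asked for, a point or a joint stands for the part that bears it (a point fixed in the world has none). Each returns a list of dicts, best first, with "score" (0 to 1); they miss things now and then, are a little off and sometimes report something else, mostly with a low value. They report only what shows in the picture. A call takes as long as a camera call.
- bot.look_for(target, picture): "bbox" ([left, top, right, bottom] in pixels, round what is visible of it).
- bot.regions_of(target, picture): "mask" (420x560 bool, what is visible of it) and "bbox" ([left, top, right, bottom] in pixels, round what is visible of it).
The state is a dict: "time": time; "q": joint angles; "joint_vel": joint speeds; "joint_torque": joint torques, N m; "tool_pos": TCP position; "tcp_rot": TCP orientation; "wrist_force": force on the tool from outside, world axes, zero at the start; "torque": the same for the moment, N m; "width": opening from 0.0 (shut) to 1.0 (fully open); "grip_force": force on a finger pad.
Only numpy, scipy, OpenCV 4.12 (cv2) and the standard library are available. Lean on these libraries where they do the work, as an engineer would, in place of code of your own. Each camera call takes 0.05 s, during which the arm holds its last target. There are 200 camera calls.

## Task

Pack the customer's gift set: take the plywood pencil box, the black watercolour tin and the blue card deck off their display stands, fit all three together into the brown gift carton and shut its lid fully down over them. Leave the other goods where they are.

Things in the scene. Friction and masses are not known exactly. Their poses are not given: they have to be found in the camera images.
- pencil_box: light plywood pencil box, shut, 62 x 206 x 42 mm, about 0.23 kg, leaning on its stand on its long side, lid to the front. Origin: centre of its 62 x 206 underside (against the board). Own y along the 206 mm (level), x along the 62 mm (up the slope at the start), z through the 42 mm to the lid. The lid is fixed, 4 mm below the 5 mm wide rims of the long sides
- paint_tin: black watercolour tin, shut for good, 82 x 132 x 21 mm, about 0.21 kg, leaning on its stand on its long side. Origin: centre of its underside (against the board). Own y along the 132 mm (level), x along the 82 mm (up the slope at the start), z through the 21 mm to the lid
- card_deck: blue card deck in a tuck box (not the green one), 66 x 98 x 30 mm, about 0.17 kg, leaning on end on its stand. Origin: centre of its 66 x 98 underside (against the board). Own y along the 98 mm (up the slope at the start), x along the 66 mm (level), z through the 30 mm
- pencil_box_mid (a point): middle of the pencil box, 21 mm above its underside
- paint_tin_mid (a point): middle of the tin, 10.5 mm above its underside
- card_deck_mid (a point): middle of the blue deck, 15 mm above its underside
- pencil_box_stand: fixed light-wood stand of the pencil box, 200 mm wide. Origin on the table; x level, away from the stand's front; y along its width. Trough corner 8 mm above the origin, along y. From it the back board (32 mm, 6 thick) leans 30 deg from vertical towards +x; the ledge (46 mm) runs square to it to the front, rising. The goods rest in it loose and stick up above the board
- paint_tin_stand: fixed light-wood stand of the tin, 124 mm wide. Origin on the table; x level, away from the stand's front; y along its width. Trough corner 8 mm above the origin, along y. From it the back board (42 mm, 6 thick) leans 30 deg from vertical towards +x; the ledge (26 mm) runs square to it to the front, rising. The goods rest in it loose and stick up above the board
- card_deck_stand: fixed light-wood stand of the blue deck, 60 mm wide. Origin on the table; x level, away from the stand's front; y along its width. Trough corner 8 mm above the origin, along y. From it the back board (46 mm, 6 thick) leans 30 deg from vertical towards +x; the ledge (34 mm) runs square to it to the front, rising. The goods rest in it loose and stick up above the board
- carton: brown kraft gift carton with a deep hinged lid; its lower part does not move. Outside 224 mm (own x) by 93 mm (own y), walls 4 mm, rim 50 mm above the table, floor 4 mm thick; inside 216 x 85 mm, and 104 mm high with the lid shut. Origin: on the table under its middle; x along its length, y across, away from the hinge side, z up
- carton_floor (a point): middle of the inside floor, 4 mm above the carton's origin, same axes. A packing that fits: pencil box on its long side along the +y wall; between it and the hinge (-y) wall the tin on its long side and the deck on end, in line along x. The lid's free rim swings down over the +y wall: taller things standing there would block it
- lid (a joint): angle of the lid, rad: 0 shut, 2.5 fully open. Hinge line along the carton's x at y = -46.5, z = 50 mm; it opens up and back over the -y side. The lid is 224 x 93 mm and 61 mm high, board 3 mm, open below when shut. A stiff crease: it stays at any angle, takes up to 0.2 N m to turn; about 0.12 kg
- lid_edge (a point): middle of the lid's long outer top edge, farthest from the hinge: with the lid shut 93 mm across and 61 mm above the hinge line
- green_deck: green card deck lying flat, 66 x 98 x 30 mm; stays where it is. Origin: centre of its underside
- tag_pack: pale pack of tags lying flat, 88 x 62 x 14 mm; stays. Origin: centre of its underside
- orange_tub: orange tub with white lid, 78 mm across, 42 mm high; stays. Origin: centre of its underside
- green_tub: green tub with white lid, 78 mm across, 42 mm high; stays. Origin: centre of its underside
- gold_cup: gilt pot, 67 mm across, 58 mm high; stays. Origin: centre of its underside

How it is judged:
By the outcome, as a careful person would: the job done as asked, in the order asked, and still so for the second after the job is handed in, with the robot touching nothing.
It also fails if it takes over 72 s, if anything falls off the work surface, if the arm or the gripper's body presses on something with over 40 N, if the wrist force passes 120 N, or if a joint passes its speed limit or range.

## Working session

There is one attempt and no reset: what is moved stays moved. The work goes in short steps, Python scripts to look and compute and a shell command to move; the robot and the scene stay as the last step left them, time stands still between calls to the robot, and variables do not carry over. Pictures are saved under pics/ and viewed, at most 10 in all, crops included, and the job is handed in when it is done.

```bash
mkdir -p pics; python3 - <<'E'
from workcell import bot
import cv2,numpy as np,json
for n in ["scene","side","wrist"]:
    p=bot.read_camera(n); cv2.imwrite(f"pics/{n}0.png",p["pixels"][...,::-1])
    print(n,p["vfov"],p["cx"],p["cy"],np.round(p["world_to_cam"],3).tolist())
    for t in ["pencil_box","paint_tin","card_deck","pencil_box_stand","paint_tin_stand","card_deck_stand","carton","lid"]:
        print(t,[(np.round(d["bbox"]).tolist(),round(d["score"],2)) for d in bot.look_for(t,p)][:2])
print(bot.read_state())
E
```

```text
scene 55.24414421408997 279.84901181773245 214.01960336202882 [[0.789, -0.614, 0.025, -0.429], [-0.275, -0.389, -0.879, 0.28], [0.549, 0.687, -0.476, 0.596], [0.0, 0.0, 0.0, 1.0]]
pencil_box [([145.0, 197.0, 229.0, 240.0], 0.67)]
paint_tin [([220.0, 243.0, 285.0, 285.0], 0.74)]
card_deck [([269.0, 218.0, 315.0, 245.0], 0.79)]
pencil_box_stand [([152.0, 216.0, 225.0, 248.0], 0.82)]
paint_tin_stand [([223.0, 263.0, 280.0, 293.0], 0.61)]
card_deck_stand [([281.0, 240.0, 304.0, 265.0], 0.8), ([223.0, 262.0, 282.0, 293.0], 0.39)]
carton [([258.0, 289.0, 449.0, 403.0], 0.65)]
lid [([286.0, 309.0, 445.0, 408.0], 0.83)]
side 46.22379275430364 276.92728348583046 215.79942304477848 [[0.979, -0.205, 0.0, -0.55], [-0.084, -0.4, -0.913, 0.169], [0.187, 0.893, -0.409, 1.014], [0.0, 0.0, 0.0, 1.0]]
pencil_box [([179.0, 196.0, 259.0, 213.0], 0.91)]
paint_tin [([204.0, 237.0, 265.0, 260.0], 0.6), ([273.0, 222.0, 307.0, 251.0], 0.26)]
card_deck [([277.0, 220.0, 304.0, 250.0], 0.84), ([181.0, 293.0, 332.0, 361.0], 0.66)]
pencil_box_stand [([182.0, 215.0, 258.0, 231.0], 0.64)]
paint_tin_stand [([211.0, 
[... 718 characters left out ...]
.0, 22.0, 420.0], 0.31)]
{'time': 1.35, 'q': array([ 1.10412455e+00,  2.63894588e-01,  1.60400175e+00,  3.33097315e-05,
        1.27367923e+00, -3.68845255e-02]), 'joint_vel': array([-0.00030126,  0.00050268, -0.00111091,  0.00047553, -0.00043614,
        0.00057203]), 'joint_torque': array([ 8.30537574e-04, -5.15055728e+01, -3.67714441e+01, -7.54536700e-05,
        1.01222624e-03, -4.25120632e-06]), 'tool_pos': array([0.28123952, 0.61362225, 0.20298243]), 'tcp_rot': array([-6.69933509e-01, -3.06930390e+00, -3.84545238e-05]), 'wrist_force': array([-0.19245003,  0.60237605, -0.67103984]), 'torque': array([ 0.02391394, -0.01100571,  0.00093473]), 'grip_force': 0.0, 'width': 0.9988604245315037}
```

View pics/scene0.png

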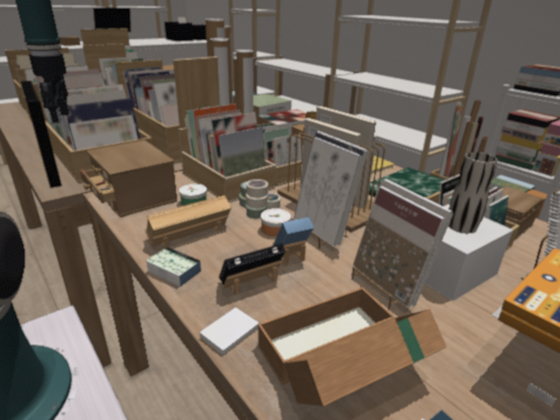

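View pics/side0.png

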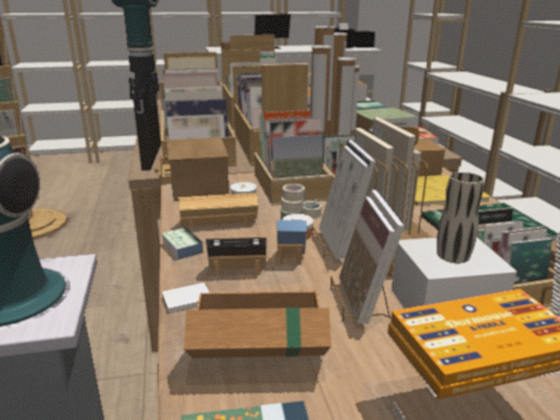

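```bash
cat > h.py <<'E'
import numpy as np,cv2
from scipy.optimize import minimize
from scipy.spatial.transform import Rotation as R
from workcell import bot
def proj(p,P):
    W=np.array(p["world_to_cam"]);c=np.atleast_2d(P)@W[:3,:3].T+W[:3,3]
    f=210/np.tan(np.radians(p["vfov"])/2)
    if p.get("fish"):
        th=np.arctan2(np.hypot(c[:,0],c[:,1]),c[:,2]);ph=np.arctan2(c[:,1],c[:,0])
        return np.c_[p["cx"]+f*th*np.cos(ph),p["cy"]+f*th*np.sin(ph)]
    return np.c_[p["cx"]+f*c[:,0]/c[:,2],p["cy"]+f*c[:,1]/c[:,2]]
def ray(p,uv):
    W=np.array(p["world_to_cam"]);f=210/np.tan(np.radians(p["vfov"])/2)
    a=(uv[0]-p["cx"])/f;b=(uv[1]-p["cy"])/f
    if p.get("fish"):
        r=np.hypot(a,b);d=np.array([a/r*np.sin(r),b/r*np.sin(r),np.cos(r)])
    else: d=np.array([a,b,1])
    return -W[:3,:3].T@W[:3,3],W[:3,:3].T@d
def onz(p,uv,z):
    o,d=ray(p,uv);return o+d*(z-o[2])/d[2]
def cam(n):
    p=bot.read_camera(n);p["fish"]=n=="wrist";p["name"]=n;return p
def box(lo,hi): return np.array([[x,y,z] for x in(lo[0],hi[0]) for y in(lo[1],hi[1]) for z in(lo[2],hi[2])])/1000
def fr(x,y,yaw,P):
    return P@R.from_euler("z",yaw).as_matrix().T+[x,y,0]
# stand frame hulls of goods in the trough
s,c=.5,np.cos(np.pi/6)
def lean(w,h,t):
    B=box((-w/2,0,0),(w/2,h,t)) # level, up slope, out
    return np.c_[B[:,1]*s-B[:,2]*c,B[:,0],.008+B[:,1]*c+B[:,2]*s]
G={"pencil_box":[lean(206,62,42)],"paint_tin":[lean(132,82,21)],"card_deck":[lean(66,98,30)]}
def cart(a):
    L=box((-112,0,0),(112,93,61))@R.from_euler("x",a).as_matrix().T+[0,-.0465,.05]
    return [box((-112,-46.5,0),(112,46.5,50)),L]
def sil(p,hs,k=3):
    m=np.zeros((420*k,560*k),np.uint8)
    for h in hs:
        q=cv2.convexHull((((proj(p,h)+.5)*k-.5)*16).astype(np.int32));cv2.fillConvexPoly(m,q,1,shift=4)
    return m
def cost(v,name,obs,free=True):
    hs=[fr(*v[:3],h) for h in (G[name] if name in G else cart(v[3]))]
    t=0
    for p,m in obs:
        S=sil(p,hs);t+=1-(S&m).sum()/max(1,(S|m).sum())
    return t/len(obs)
def mask(p,name):
    r=bot.regions_of(name,p)
    if not r: return None
    return cv2.resize(r[0]["mask"].astype(np.uint8),None,fx=3,fy=3,interpolation=cv2.INTER_NEAREST)
def fit(name,obs,x0,st=(.02,.02,.2,.2)):
    x0=np.array(x0,float);n=len(x0)
    S=np.vstack([x0]+[x0+np.eye(n)[i]*st[i] for i in range(n)])
    r=minimize(cost,x0,(name,obs),method="Nelder-Mead",options=dict(initial_simplex=S,xatol=2e-4,fatol=1e-4,maxiter=250))
    return r.x,r.fun
E
python3 - <<'E'
from h import *
ps=[cam("scene"),cam("side")]
for n in list(G)+["carton"]:
    obs=[]
    for p in ps:
        m=mask(p,n)
        if n=="carton":
            l=mask(p,"lid"); m=m|l if l is not None else m
        if m is not None: obs.append((p,m))
    m=cv2.moments(obs[0][1],True);c0=onz(obs[0][0],(m["m10"]/m["m00"]/3,m["m01"]/m["m00"]/3),.04)
    best=min((fit(n,obs,[c0[0],c0[1],y]+([2.3] if n=="carton" else [])) for y in ((1.2,1.6,2.0) if n!="carton" else(0,.3,-.3))),key=lambda r:r[1])
    print(n,len(obs),np.round(best[0],4),round(best[1],3))
for n in ["green_deck","tag_pack","orange_tub","green_tub","gold_cup"]:
    for p in ps:
        b=bot.look_for(n,p)
        if b: b=b[0]["bbox"];print(n,p["name"],np.round(onz(p,((b[0]+b[2])/2,(b[1]+b[3])/2),.02),3))
w=cam("wrist");W=w["world_to_cam"];print(-W[:3,:3].T@W[:3,3])
E
```

```text
pencil_box 2 [0.4615 0.2896 1.5021] 0.208
paint_tin 2 [0.4772 0.0311 1.6553] 0.571
card_deck 2 [0.5963 0.011  1.2998] 0.519
carton 2 [ 0.4843 -0.2058 -0.1776  2.3119] 0.032
green_deck scene [0.348 0.128 0.02 ]
green_deck side [0.351 0.124 0.02 ]
tag_pack scene [ 0.351 -0.103  0.02 ]
tag_pack side [ 0.357 -0.11   0.02 ]
orange_tub scene [0.651 0.158 0.02 ]
orange_tub side [0.664 0.182 0.02 ]
green_tub scene [0.544 0.423 0.02 ]
green_tub side [0.554 0.468 0.02 ]
[0.20813905 0.64671575 0.37320055]
```

```bash
python3 -m creep '[[-0.4,-0.4,-0.9,0,1],[-0.7,-0.7,-0.4,0,1],[-0.77,-0.76,-0.3,0,1],[-0.77,-0.76,-0.3,0,1],[-0.77,-0.76,-0.3,0,1],[-0.77,-0.76,-0.3,0,1],[-0.77,-0.76,-0.3,0,1],[-0.77,-0.76,-0.3,0,1],[-0.77,-0.76,-0.3,0,1],[-0.77,-0.76,-0.3,0,1],[-0.77,-0.76,-0.3,0,1],[0,0,0,-0.9,1],[0,0,0,-0.9,1],[0,0,0,-0.9,1],[0,0,0,-0.9,1],[0,0,0,0,1]]'
python3 - <<'E'
from h import *
p=cam("wrist");im=p["pixels"][...,::-1].copy()
for n,c0 in [("pencil_box",(.4615,.2896,1.5)),("paint_tin",(.48,.03,1.6)),("card_deck",(.6,.01,1.3)),("carton",None)]:
    m=mask(p,n)
    if m is None: print(n,"none");continue
    cs,_=cv2.findContours(cv2.resize(m,(560,420),interpolation=0),0,2);cv2.drawContours(im,cs,-1,(0,0,255),1)
    if c0:
        r=min((fit(n,[(p,m)],[c0[0],c0[1],y]) for y in(c0[2]-.3,c0[2],c0[2]+.3)),key=lambda r:r[1]);print(n,np.round(r[0],4),r[1])
        for P in (proj(p,fr(*r[0],G[n][0])),): cv2.polylines(im,[cv2.convexHull(P.astype(np.int32))],True,(0,255,0),1)
    else:
        P=proj(p,fr(.4843,-.2058,-.1776,cart(2.31)[0]));cv2.polylines(im,[P[[1,3,7,5]].astype(np.int32)],True,(0,255,0),1)
cv2.imwrite("pics/w1.png",cv2.resize(im,(784,588)))
E
```

```text
time: 4.5
tool_pos: [0.4807, 0.0854, 0.4031]
tcp_rot: [0.111, 3.139, 0.0]
wrist_force: [0.7, 0.9, 0.2]
width: 1.002
grip_force: 0.0
pencil_box [0.46   0.2635 1.5415] 0.28040331560064335
paint_tin [ 0.4695 -0.0077  1.2996] 0.24848077891556153
card_deck none
```

View pics/w1.png

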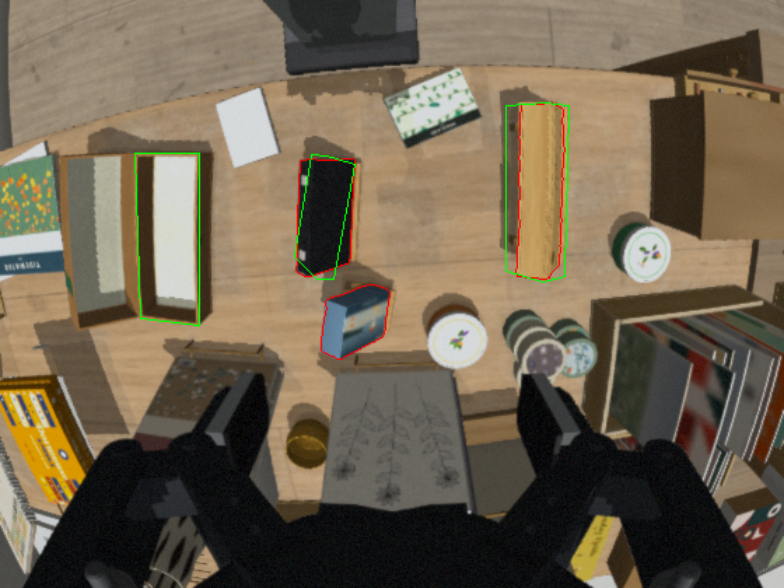

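```bash
python3 - <<'E'
import cv2,numpy as np
a=cv2.imread("pics/scene0.png")[180:300,140:325];b=cv2.imread("pics/side0.png")[190:280,175:310]
from workcell import bot
w=bot.read_camera("wrist")["pixels"][...,::-1]; c=w[65:265,205:425]
o=np.zeros((600,800,3),np.uint8)
def put(im,x,y,s):
    im=cv2.resize(im,None,fx=s,fy=s,interpolation=cv2.INTER_CUBIC)[:600-y,:800-x];o[y:y+im.shape[0],x:x+im.shape[1]]=im
put(a,0,0,2.1);put(b,395,0,2.9);put(c,150,265,1.66)
cv2.imwrite("pics/crops.png",o)
E
```

```text
(no output)
```

View pics/crops.png

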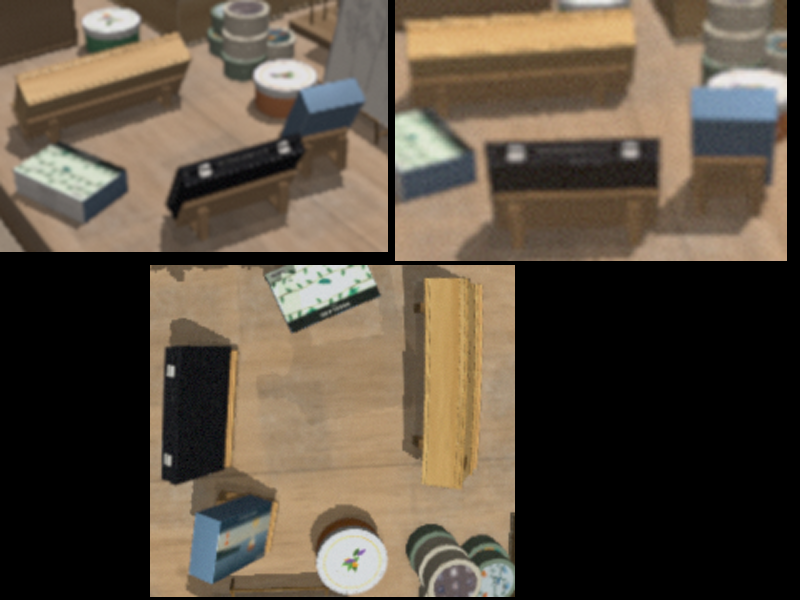

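```bash
cat > f2.py <<'E'
from h import *
ps=[cam("scene"),cam("side"),cam("wrist")]
im=ps[2]["pixels"][...,::-1].copy()
for n,c0 in [("pencil_box",(.4615,.2896)),("paint_tin",(.48,.03)),("card_deck",(.6,.01))]:
    obs=[(p,mask(p,n)) for p in ps];obs=[o for o in obs if o[1] is not None]
    for sub in (obs,[o for o in obs if o[0]["fish"]]):
        if not sub: continue
        r=min((fit(n,sub,[*c0,y]) for y in(-1.9,-1.57,-1.2)),key=lambda r:r[1]);print(n,len(sub),np.round(r[0],4),round(r[1],3))
        if sub is obs: cv2.polylines(im,[cv2.convexHull(proj(ps[2],fr(*r[0],G[n][0])).astype(np.int32))],True,(0,255,0),1)
cv2.imwrite("pics/f2.png",im)
E
python3 f2.py
```

```text
pencil_box 3 [ 0.458   0.264  -1.6148] 0.206
pencil_box 1 [ 0.4587  0.2638 -1.6158] 0.057
paint_tin 2 [ 0.4738  0.0194 -1.7123] 0.248
paint_tin 1 [ 0.4737  0.0181 -1.7083] 0.056
card_deck 3 [ 0.6051  0.0431 -1.8287] 0.215
card_deck 1 [ 0.605   0.0427 -1.8203] 0.029
```

```bash
cat >> h.py <<'E'
def go(x,y,z,th,st=None):
    "units needed: spin first, then shifts. th=yaw of tool y (mod pi)"
    st=st or bot.read_state();M=R.from_rotvec(st["tcp_rot"]).as_matrix();t0=np.arctan2(M[1,1],M[0,1])
    d=(t0-th+np.pi/2)%np.pi-np.pi/2
    T=t0-d;v=np.array([x,y,z])-st["tool_pos"]
    print("at",np.round(st["tool_pos"],4),"th",round(t0,3),"t",round(st["time"],2),"w",round(st["width"],3),"F",np.round(st["wrist_force"],1),"q6",round(st["q"][5],2))
    print("spin",round(d*10,2),"then",np.round([(-np.sin(T)*v[0]+np.cos(T)*v[1])*20,(np.cos(T)*v[0]+np.sin(T)*v[1])*20,-v[2]*20],2))
E
python3 -m creep '[[0,0,0,-0.26,1],[0.1,0.59,0.85,0,1],[0.1,0.59,0.85,0,1],[0.1,0.59,0.85,0,1],[0.1,0.59,0.85,0,1],[0.1,0.59,0.85,0,1],[0.1,0.59,0.85,0,1],[0,0,0,0,1]]'
python3 - <<'E'
from h import *
go(.458,.264,.038,1.527)
p=cam("wrist");m=mask(p,"pencil_box")
if m is not None: print(fit("pencil_box",[(p,m)],[.458,.264,-1.615]),m.sum()/9)
E
```

```text
time: 6.4
tool_pos: [0.4551, 0.2634, 0.1437]
tcp_rot: [-0.063, -3.133, 0.006]
wrist_force: [0.6, -0.5, -0.3]
width: 0.995
grip_force: 0.0
at [0.4551 0.2634 0.1437] th 1.53 t 6.4 w 0.995 F [ 0.6 -0.5 -0.3] q6 -1.05
spin 0.03 then [-0.06  0.01  2.11]
(array([ 0.45815069,  0.26243851, -1.61442705]), np.float64(0.03457472899396674)) 17880.0
```

```bash
python3 -m creep '[[-0.06,0,0.5,0,1],[0,0,0.55,0,1],[0,0,0.55,0,1],[0,0,0.5,0,1],[0,0,0,0,0],[0,0,0,0,0],[0,0,0,0,0],[0,0,0,0,0]]' 25
python3 -c "
from h import *
go(.458,.264,.038,1.527)"
```

```text
time: 7.5
tool_pos: [0.463, 0.2617, 0.0452]
tcp_rot: [0.065, 3.139, -0.005]
wrist_force: [-0.8, -9.6, 11.2]
width: 0.185
grip_force: 26.7
at [0.463  0.2617 0.0452] th 1.529 t 7.5 w 0.185 F [-0.8 -9.6 11.2] q6 -1.06
spin 0.02 then [0.1  0.04 0.14]
```

```bash
python3 - <<'E'
from h import *
ims=[cam(n)["pixels"][...,::-1] for n in("scene","side","wrist")]
f=lambda i,s:cv2.resize(i,s,interpolation=cv2.INTER_CUBIC)
o=np.hstack([np.vstack([f(ims[0][150:290,80:280],(400,280)),f(ims[1][150:290,120:320],(400,280))]),f(ims[2][:,140:420],(373,560))])
cv2.imwrite("pics/g1.png",o)
E
```

```text
(no output)
```

View pics/g1.png

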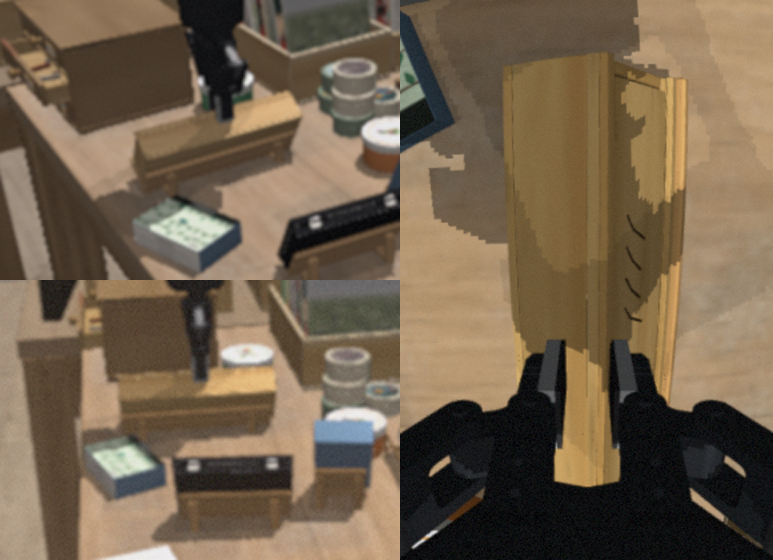

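```bash
python3 - <<'E'
from h import *
p=cam("wrist");st=bot.read_state();M=R.from_rotvec(st["tcp_rot"]).as_matrix();T=st["tool_pos"]
for z in (0,-.019,-.04):
  for y in (-.008,.008): print("pad",z,y,np.round(proj(p,T+M@[0.011,y,z])))
B=fr(.458,.264,-1.615,G["pencil_box"][0])
print(np.round(np.c_[B*1000,proj(p,B)]))
for n in ("wrist","scene","side"):
    p=cam(n);m=mask(p,"pencil_box")
    if m is None: print("no");continue
    cs,_=cv2.findContours(cv2.resize(m,(560,420),interpolation=0),0,2);c=max(cs,key=cv2.contourArea);print(n,cv2.approxPolyDP(c,3,True)[:,0].tolist(),np.round(proj(p,B)).tolist() if n!="wrist" else "")
E
```

```text
pad 0 -0.008 [[267. 231.]]
pad 0 0.008 [[295. 231.]]
pad -0.019 -0.008 [[265. 245.]]
pad -0.019 0.008 [[297. 245.]]
pad -0.04 -0.008 [[263. 264.]]
pad -0.04 0.008 [[299. 264.]]
[[355. 269.   8. 285.  61.]
 [357. 305.  29. 349.  59.]
 [354. 238.  62. 219.  49.]
 [355. 274.  83. 300.  38.]
 [561. 259.   8. 283. 335.]
 [563. 296.  29. 330. 352.]
 [560. 228.  62. 239. 383.]
 [561. 265.  83. 292. 407.]]
wrist [[296, 39], [221, 49], [217, 59], [221, 222], [227, 278], [230, 280], [238, 264], [247, 264], [250, 255], [265, 256], [263, 331], [257, 340], [257, 359], [277, 364], [305, 358], [294, 297], [297, 256], [309, 254], [314, 264], [322, 264], [333, 292], [336, 290], [344, 179], [347, 60], [304, 47]] 
scene [[227, 201], [220, 196], [198, 203], [194, 212], [181, 207], [149, 217], [147, 233], [151, 238], [226, 215]] [[150.0, 243.0], [144.0, 229.0], [152.0, 230.0], [146.0, 215.0], [226.0, 221.0], [219.0, 208.0], [231.0, 207.0], [224.0, 195.0]]
side [[256, 196], [226, 195], [221, 202], [213, 196], [181, 197], [179, 213], [256, 212]] [[181.0, 225.0], [180.0, 212.0], [179.0, 211.0], [179.0, 198.0], [257.0, 220.0], [255.0, 207.0], [258.0, 206.0], [256.0, 194.0]]
```

```bash
python3 -m creep '[[0,0,-0.5,0,1],[0,0,-0.5,0,1],[0,0,0,0,1],[0.1,0,0,0,1],[0,0,0.5,0,1],[0,0,0.5,0,1],[0,0,0.4,0,1],[0,0,0,0,1]]'
python3 - <<'E'
from h import *
go(.458,.2605,.016,1.527)
p=cam("wrist");cv2.imwrite("pics/g2.png",cv2.resize(p["pixels"][...,::-1][:,100:460],(720,600)) if 0 else p["pixels"][...,::-1])
E
```

```text
time: 9.0
tool_pos: [0.4533, 0.2621, 0.0198]
tcp_rot: [-0.068, -3.135, 0.005]
wrist_force: [0.6, -0.3, 0.3]
width: 1.0
grip_force: 0.0
at [0.4533 0.2621 0.0198] th 1.527 t 9.0 w 1.0 F [ 0.6 -0.3  0.3] q6 -1.05
spin 0.0 then [-0.09 -0.03  0.08]
```

View pics/g2.png

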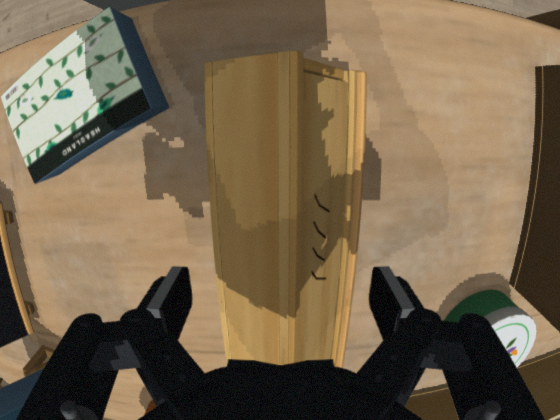

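```bash
python3 -m creep '[[-0.09,-0.03,0.08,0,1],[0,0,0,0,0],[0,0,0,0,0],[0,0,0,0,0]]' 25; python3 -m creep '[[0,0,-0.08,0,0],[0,0,-0.08,0,0],[0,0,-0.1,0,0],[0,0,-0.1,0,0]]'; python3 - <<'E'
from h import *
go(.458,.2605,.016,1.527)
p=cam("wrist");cv2.imwrite("pics/g3.png",p["pixels"][...,::-1])
E
```

```text
time: 9.55
tool_pos: [0.4613, 0.258, 0.0204]
tcp_rot: [-0.065, -3.141, 0.011]
wrist_force: [-1.4, -16.0, 11.3]
width: 0.569
grip_force: 22.5
time: 10.05
tool_pos: [0.4608, 0.262, 0.0371]
tcp_rot: [-0.069, -3.141, -0.0]
wrist_force: [0.0, 0.2, -2.9]
width: 0.513
grip_force: 23.5
at [0.4608 0.262  0.0371] th 1.527 t 10.05 w 0.513 F [ 0.   0.2 -2.9] q6 -1.06
spin -0.0 then [ 0.05 -0.03  0.42]
```

View pics/g3.png

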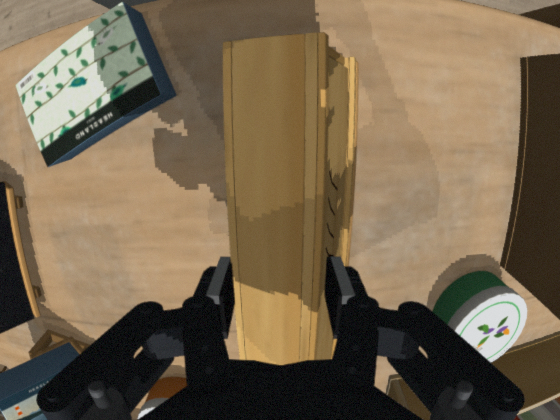

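```bash
python3 -m creep '[[0,0,-0.2,0,0],[0,0,-0.8,0,0],[0,0,-1,0,0],[0,0,-1,0,0],[0,0,0,0.67,0],[0,0,0,0.67,0]]' 60; python3 - <<'E'
from h import *
cx,cy,yaw=.4843,-.2058,-.1776
t=fr(cx,cy,yaw,np.array([[0,.003,0]]))[0]
go(t[0],t[1],.19,yaw+np.pi/2)
E
```

```text
time: 10.85
tool_pos: [0.4615, 0.2624, 0.1887]
tcp_rot: [0.282, 3.127, 0.002]
wrist_force: [-0.1, 0.0, -3.1]
width: 0.495
grip_force: 56.7
at [0.4615 0.2624 0.1887] th 1.391 t 10.85 w 0.495 F [-0.1  0.  -3.1] q6 -0.92
spin -0.02 then [-2.1  -9.08 -0.03]
```

```bash
python3 -m creep '[[-0.21,-0.9,0,0,0],[-0.21,-0.9,0,0,0],[-0.21,-0.9,0,0,0],[-0.21,-0.92,0,0,0],[-0.21,-0.91,0,0,0],[-0.21,-0.91,0,0,0],[-0.21,-0.91,0,0,0],[-0.21,-0.91,0,0,0],[-0.21,-0.91,0,0,0],[-0.21,-0.91,0,0,0],[0,0,0,0,0]]'; python3 - <<'E'
from h import *
st=bot.read_state();M=R.from_rotvec(st["tcp_rot"]).as_matrix();T=st["tool_pos"]
ps=[cam(n) for n in("scene","side","wrist")]
go(.48,-.203,.19,1.393,st)
obs=[]
for p in ps:
    m=mask(p,"carton");l=mask(p,"lid")
    print(p["name"],m is not None,l is not None)
    b=mask(p,"pencil_box")
    p["pb"]=b
cv2.imwrite("pics/h1.png",ps[2]["pixels"][...,::-1])
# held box: params shift along tool x, y, top height rel. TCP, roll about tool x, yaw
obs=[(p,p["pb"]) for p in ps if p["pb"] is not None]
def hb(v):
    B=box((-103,-21,0),(103,21,62))@R.from_euler("xz",[v[3],v[4]]).as_matrix().T
    return T+(B*[1,1,-1]+[v[0],v[1],v[2]])@M.T   # v2: bottom offset along tool z
def c(v,o): return np.mean([1-(S&m).sum()/(S|m).sum() for p,m in o for S in[sil(p,[hb(v)])]])
for o in (obs,[q for q in obs if not q[0]["fish"]]):
    r=minimize(c,[0,0,.0,0,0],(o,),method="Nelder-Mead",options=dict(initial_simplex=np.vstack([np.zeros(5),np.diag([.01,.01,.02,.1,.05])]),xatol=1e-4,maxiter=400));print(len(o),np.round(r.x,4),r.fun)
E
```

```text
time: 12.22
tool_pos: [0.4841, -0.2063, 0.1874]
tcp_rot: [0.285, 3.128, -0.001]
wrist_force: [0.7, 0.9, -2.6]
width: 0.495
grip_force: 57.0
at [ 0.4841 -0.2063  0.1874] th 1.389 t 12.22 w 0.495 F [ 0.7  0.9 -2.6] q6 -1.84
spin -0.04 then [ 0.09  0.05 -0.05]
scene True True
side True False
wrist True True
3 [0.0039 0.0027 0.0046 0.0046 0.0061] 0.20681596770618518
2 [ 0.0044  0.007   0.0077 -0.1328  0.0039] 0.1781358243101328
```

View pics/h1.png

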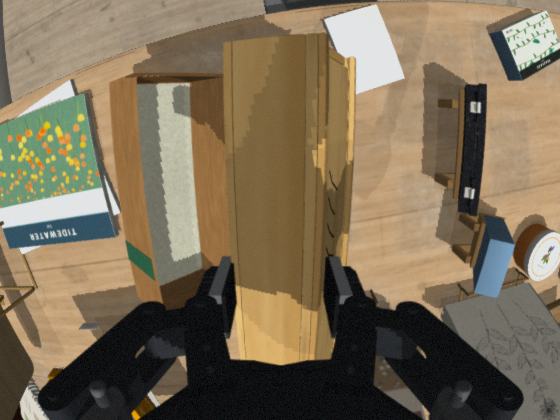

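```bash
python3 - <<'E'
from h import *
from scipy.optimize import least_squares
p=cam("wrist");st=bot.read_state();M=R.from_rotvec(st["tcp_rot"]).as_matrix();T=st["tool_pos"]
# box: X +-103, Y +-21 (front=+y tool), Z 0 top..62 along tool z
P=np.array([[103,-21,0],[103,21,0],[103,21,62]])/1000
uv=np.array([[225,42],[326,34],[353,59]])
def W(v,P):return T+(P@R.from_euler("xz",[v[3],v[4]]).as_matrix().T+v[:3])@M.T
f=lambda v:np.r_[(proj(p,W(v,P))-uv).ravel(),v[4]*200]
r=least_squares(f,[0,0,-.05,0,0],x_scale=[.01,.01,.01,.1,.1]);print(np.round(r.x,4),np.round(r.fun,1))
v=r.x;print("corners tool yz",np.round(((np.array([[0,-21,0],[0,21,0],[0,21,62],[0,-21,62]])/1000)@R.from_euler("xz",[v[3],v[4]]).as_matrix().T+v[:3])*1000,1))
E
```

```text
[ 0.0041 -0.0034 -0.0432 -0.3743  0.0014] [-0.1  0.4  0.1  0.1 -0.  -0.6  0.3]
corners tool yz [[  4.2 -22.9 -35.5]
 [  4.1  16.2 -50.9]
 [  4.1  38.9   6.8]
 [  4.1  -0.2  22.2]]
```

```bash
python3 - <<'E'
from h import *
cx,cy,yaw=.4843,-.2058,-.1776
p=cam("wrist")
print("rim corners px",np.round(proj(p,fr(cx,cy,yaw,np.array([[-.112,-.0465,.05],[-.112,.0465,.05],[.112,-.0465,.05]])))))
t=fr(cx,cy,yaw,np.array([[.004,-.001,0]]))[0];go(t[0],t[1],.032,yaw+np.pi/2)
E
```

```text
rim corners px [[228.  73.]
 [328.  73.]
 [237. 287.]]
at [ 0.4841 -0.2032  0.187 ] th 1.393 t 12.93 w 0.502 F [-0.5 -0.4 -1.1] q6 -1.84
spin 0.0 then [-0.09 -0.07  3.1 ]
```

```bash
python3 -m creep '[[-0.09,-0.07,0.5,0,0],[0,0,0.7,0,0],[0,0,0.7,0,0],[0,0,0.5,0,0],[0,0,0.35,0,0],[0,0,0.3,0,0],[0,0,0,0,0]]' 40; python3 - <<'E'
from h import *
cx,cy,yaw=.4843,-.2058,-.1776
t=fr(cx,cy,yaw,np.array([[.004,.0215,0]]))[0];go(t[0],t[1],.032,yaw+np.pi/2)
E
```

```text
time: 13.8
tool_pos: [0.4871, -0.2074, 0.0335]
tcp_rot: [-0.279, -3.127, -0.001]
wrist_force: [-0.1, 0.7, -2.4]
width: 0.492
grip_force: 57.0
at [ 0.4871 -0.2074  0.0335] th 1.393 t 13.8 w 0.492 F [-0.1  0.7 -2.4] q6 -1.84
spin -0.0 then [-0.02  0.45  0.03]
```

```bash
python3 -m creep '[[0,0.1,0,0,0],[0,0.1,0,0,0],[0,0.1,0,0,0],[0,0.1,0,0,0],[0,0.05,0,0,0],[0,0,0,0,0]]' 30; python3 - <<'E'
from h import *
go(.4868,-.1852,.032,1.393)
p=cam("wrist");cv2.imwrite("pics/h2.png",p["pixels"][...,::-1])
E
```

```text
time: 14.55
tool_pos: [0.494, -0.1949, 0.0399]
tcp_rot: [0.271, 3.124, -0.025]
wrist_force: [-10.8, -25.7, 11.5]
width: 0.474
grip_force: 39.6
at [ 0.494  -0.1949  0.0399] th 1.397 t 14.55 w 0.474 F [-10.8 -25.7  11.5] q6 -1.8
spin 0.04 then [0.18 0.17 0.16]
```

View pics/h2.png

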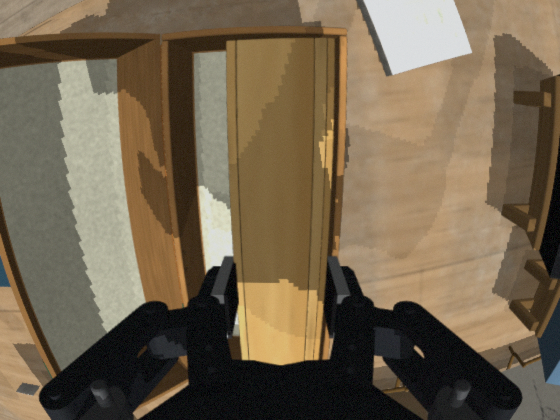

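```bash
python3 -m creep '[[0,-0.05,0,0,0.65],[0,0,0,0,0.65],[0,0,-0.6,0,0.65],[0,0,-0.7,0,0.65],[0,0,-0.8,0,0.65],[0,0,0,0,0.65]]'; python3 - <<'E'
from h import *
go(.4868,-.1852,.032,1.393)
p=cam("wrist");cv2.imwrite("pics/h3.png",p["pixels"][...,::-1])
for n in ("pencil_box","carton"):
    m=mask(p,n)
    if m is not None:
        cs,_=cv2.findContours(cv2.resize(m,(560,420),interpolation=0),0,2);c=max(cs,key=cv2.contourArea);print(n,cv2.approxPolyDP(c,3,True)[:,0].tolist())
yaw=-.1776
for z,y0,y1,x in((.05,-.0465,.0465,.112),(.05,-.0425,.0425,.108),(.066,.0005,.0425,.103)):
    print(z,np.round(proj(p,fr(.4843,-.2058,yaw,np.array([[-x,y0,z],[-x,y1,z],[x,y0,z],[x,y1,z]])))).tolist())
E
```

```text
time: 15.35
tool_pos: [0.4948, -0.1885, 0.1438]
tcp_rot: [0.277, 3.121, -0.003]
wrist_force: [-0.1, 0.9, 0.1]
width: 0.652
grip_force: 0.0
at [ 0.4948 -0.1885  0.1438] th 1.394 t 15.35 w 0.652 F [-0.1  0.9  0.1] q6 -1.81
spin 0.01 then [0.17 0.04 2.24]
pencil_box [[301, 69], [256, 70], [250, 77], [258, 304], [264, 306], [303, 303], [308, 73]]
carton [[310, 57], [85, 61], [68, 73], [80, 199], [92, 259], [111, 313], [128, 302], [140, 302], [150, 309], [163, 308], [178, 295], [188, 274], [209, 257], [224, 260], [227, 299], [257, 299], [250, 75], [257, 69], [308, 72], [309, 180]]
0.05 [[200.0, 59.0], [316.0, 57.0], [215.0, 301.0], [309.0, 302.0]]
0.05 [[204.0, 63.0], [311.0, 61.0], [218.0, 298.0], [305.0, 299.0]]
0.066 [[256.0, 65.0], [313.0, 65.0], [261.0, 304.0], [306.0, 304.0]]
```

View pics/h3.png

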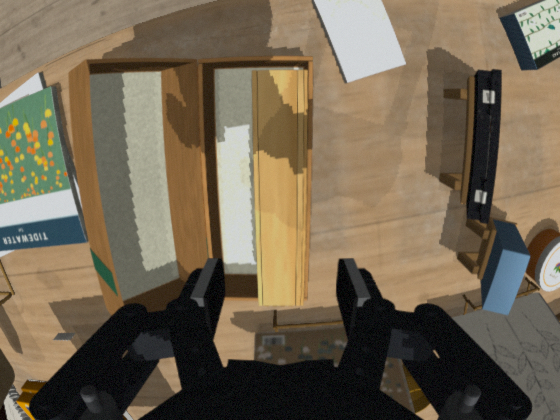

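```bash
python3 - <<'E'
from h import *
go(.4705,-.0042,.14,1.43)
E
```

```text
at [ 0.4909 -0.1872  0.1386] th 1.394 t 15.5 w 0.649 F [-0.2  0.7 -0.2] q6 -1.81
spin -0.36 then [ 0.92  3.57 -0.03]
```

```bash
python3 -m creep '[[0,0,-0.6,-0.36,1],[0.23,0.89,0,0,1],[0.23,0.89,0,0,1],[0.23,0.89,0,0,1],[0.23,0.9,0,0,1],[0,0,0,0,1]]'; python3 - <<'E'
from h import *
p=cam("wrist");m=mask(p,"paint_tin")
r=fit("paint_tin",[(p,m)],[.474,.019,-1.71]);print(r)
v=r[0];t=v[:2]+.023*np.array([np.cos(v[2]),np.sin(v[2])]);go(*t,.022,v[2])
E
```

```text
time: 16.25
tool_pos: [0.4692, -0.002, 0.1674]
tcp_rot: [-0.215, -3.13, -0.001]
wrist_force: [0.2, -0.7, -0.2]
width: 0.998
grip_force: 0.0
(array([ 0.47512344,  0.01916511, -1.7230396 ]), np.float64(0.04981229967199208))
at [ 0.4701 -0.0044  0.168 ] th 1.431 t 16.35 w 1.004 F [-0.7 -0.3  0.2] q6 -1.49
spin 0.12 then [-0.03  0.02  2.92]
```

```bash
python3 -m creep '[[-0.03,0.02,0.6,0.12,1],[0,0,0.7,0,1],[0,0,0.7,0,1],[0,0,0.6,0,1],[0,0,0.24,0,1],[0,0,0,0,0.3],[0,0,0,0,0],[0,0,0,0,0],[0,0,0,0,0],[0,0,-0.04,0,0]]' 40; python3 -c "
from h import *
go(.47,-.0042,.022,1.42)"; python3 -m creep '[[0,0,-0.06,0,0],[0,0,-0.06,0,0],[0,0,-0.06,0,0],[0,0,-0.06,0,0]]' 60;  python3 - <<'E'
from h import *
go(.47,-.0042,.022,1.42)
p=cam("wrist");cv2.imwrite("pics/t1.png",p["pixels"][...,::-1])
E
```

```text
time: 17.6
tool_pos: [0.4745, -0.0025, 0.0315]
tcp_rot: [0.243, 3.129, 0.005]
wrist_force: [1.5, 8.5, 9.8]
width: 0.368
grip_force: 38.2
at [ 0.4745 -0.0025  0.0315] th 1.416 t 17.6 w 0.368 F [1.5 8.5 9.8] q6 -1.48
spin -0.04 then [ 0.08 -0.05  0.19]
time: 18.1
tool_pos: [0.474, -0.001, 0.0426]
tcp_rot: [0.244, 3.129, 0.008]
wrist_force: [-0.1, 16.0, 6.0]
width: 0.314
grip_force: 58.1
at [ 0.474  -0.001   0.0426] th 1.415 t 18.1 w 0.314 F [-0.1 16.   6. ] q6 -1.48
spin -0.05 then [ 0.07 -0.07  0.41]
```

View pics/t1.png

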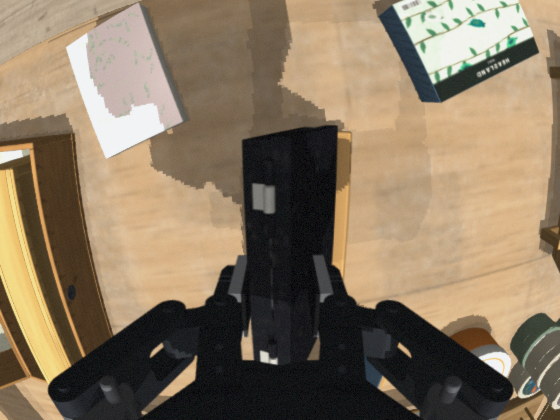

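```bash
python3 -m creep '[[0,0.05,-0.06,0,0],[0,0.05,-0.06,0,0],[0,0.03,-0.06,0,0],[0,0,-0.06,0,0],[0,0,-0.06,0,0],[0,0,0,0,0]]' 60; cat > t.py <<'E'
from h import *
from scipy.optimize import least_squares
import sys
def held(name,dims,p,th0,m=None):
    L,t,H=dims # along tool x, thickness, height
    st=bot.read_state();M=R.from_rotvec(st["tcp_rot"]).as_matrix();T=st["tool_pos"]
    m=mask(p,name) if m is None else m
    B0=box((-L/2,-t/2,0),(L/2,t/2,H))
    # only the half of picture above the gripper (rows<250) is compared
    K=np.zeros_like(m);K[:3*245]=1
    def W(v): return T+(B0@R.from_euler("xz",[v[3],v[4]]).as_matrix().T+v[:3])@M.T
    def c(v):
        S=sil(p,[W(v)])&K;mm=m&K;return 1-(S&mm).sum()/max(1,(S|mm).sum())+v[4]**2
    best=None
    for a in th0:
        x0=np.array([0,0,-.045,a,0]);r=minimize(c,x0,method="Nelder-Mead",options=dict(initial_simplex=np.vstack([x0,x0+np.diag([.01,.005,.015,.15,.05])]),xatol=1e-4,fatol=1e-5,maxiter=500))
        print(np.round(r.x,4),round(r.fun,4))
        if best is None or r.fun<best.fun: best=r
    v=best.x;C=np.array([[0,-t/2,0],[0,t/2,0],[0,t/2,H],[0,-t/2,H]])/1000
    print("corners tool yz: bt ft fb bb",np.round((C@R.from_euler("xz",[v[3],v[4]]).as_matrix().T+v[:3])[:,1:]*1000,1).tolist())
E
python3 - <<'E'
from t import *
go(.47,-.0042,.022,1.42)
held("paint_tin",(132,21,82),cam("wrist"),(-.4,-.2,0))
E
```

```text
time: 18.9
tool_pos: [0.4746, 0.0043, 0.0577]
tcp_rot: [0.243, 3.13, 0.006]
wrist_force: [-1.2, 7.8, 1.1]
width: 0.266
grip_force: 56.6
at [0.4746 0.0043 0.0577] th 1.416 t 18.9 w 0.266 F [-1.2  7.8  1.1] q6 -1.46
spin -0.04 then [ 0.06 -0.18  0.71]
[-0.0006 -0.0049 -0.0228 -0.2538 -0.0027] 0.0238
[ 0.0013 -0.0022 -0.0489 -0.1828 -0.0006] 0.0228
[ 0.0024  0.0034 -0.0569  0.1492 -0.009 ] 0.0753
corners tool yz: bt ft fb bb [[-12.5, -47.0], [8.1, -50.9], [23.0, 29.8], [2.4, 33.6]]
```

```bash
python3 -m creep '[[0,0.02,-0.1,0,0],[0,0,-0.15,0,0],[0,0,-0.3,0,0],[0,0,-0.7,0,0],[0,0,-0.9,0,0],[0,0,0,0,0]]' 110; python3 - <<'E'
from t import *
go(.47,-.0042,.022,1.42)
held("paint_tin",(132,21,82),cam("wrist"),(-.2,-.1,0))
E
```

```text
time: 19.75
tool_pos: [0.4776, 0.0026, 0.1694]
tcp_rot: [0.241, 3.122, -0.001]
wrist_force: [0.8, 0.2, -3.1]
width: 0.234
grip_force: 104.8
at [0.4776 0.0026 0.1694] th 1.417 t 19.75 w 0.234 F [ 0.8  0.2 -3.1] q6 -1.46
spin -0.03 then [ 0.13 -0.16  2.95]
[-0.0017 -0.0016 -0.0365 -0.1333 -0.0085] 0.0215
[-0.0004  0.0005 -0.0537 -0.0929 -0.0171] 0.0248
[-0.0002  0.0002 -0.0564 -0.0905 -0.0083] 0.022
corners tool yz: bt ft fb bb [[-12.0, -35.1], [8.8, -37.9], [19.7, 43.4], [-1.1, 46.2]]
```

```bash
cat >> t.py <<'E'
def held3(name,dims,x0s):
    L,t,H=dims;ps=[cam(n) for n in("scene","side","wrist")]
    st=bot.read_state();M=R.from_rotvec(st["tcp_rot"]).as_matrix();T=st["tool_pos"]
    B0=box((-L/2,-t/2,0),(L/2,t/2,H));obs=[]
    for p in ps:
        m=mask(p,name)
        if m is None: print("none",p["name"]);continue
        n,l,s,_=cv2.connectedComponentsWithStats(m);m=(l==1+s[1:,4].argmax()).astype(np.uint8)
        if p["fish"]: K=np.zeros_like(m);K[:735]=1;m=m&K
        else:
            h=cv2.convexHull(cv2.findNonZero(m));K=np.ones_like(m);m=cv2.fillConvexPoly(m.copy(),h,1)
        obs.append((p,m,K))
    def W(v): return T+(B0@R.from_euler("xz",[v[3],v[4]]).as_matrix().T+v[:3])@M.T
    def cs(v): return [1-((S&m).sum()/max(1,(S|m).sum())) for p,m,K in obs for S in[sil(p,[W(v)])&K]]
    for x0 in x0s:
        x0=np.array(x0);r=minimize(lambda v:np.mean(cs(v)),x0,method="Nelder-Mead",options=dict(initial_simplex=np.vstack([x0,x0+np.diag([.01,.005,.015,.15,.05])]),xatol=1e-4,fatol=1e-5,maxiter=500))
        v=r.x;C=np.array([[0,-t/2,0],[0,t/2,0],[0,t/2,H],[0,-t/2,H]])/1000
        print(np.round(v,4),np.round(cs(v),3),"bt ft fb bb",np.round((C@R.from_euler("xz",[v[3],v[4]]).as_matrix().T+v[:3])[:,1:]*1000,1).tolist())
E
python3 - <<'E'
from t import *
held3("paint_tin",(132,21,82),([0,0,-.045,-.15,0],[0,0,-.06,0,0]))
E
```

```text
[ 0.0021 -0.0001 -0.0546 -0.09   -0.0041] [0.053 0.046 0.029] bt ft fb bb [[-10.6, -53.7], [10.3, -55.6], [17.7, 26.1], [-3.2, 28.0]]
[ 0.0026 -0.0008 -0.0549 -0.096   0.0132] [0.059 0.041 0.04 ] bt ft fb bb [[-11.2, -53.9], [9.7, -55.9], [17.5, 25.7], [-3.4, 27.7]]
```

```bash
cat >> h.py <<'E'
CX,CY,YAW=.4839,-.2083,-.1776
def goc(x,y,z,dth=0):
    t=fr(CX,CY,YAW,np.array([[x,y,0]]))[0];print(np.round(t,4));go(t[0],t[1],z,YAW+np.pi/2+dth)
E
python3 -c "
from h import *
goc(.040,-.027,.17)"
```

```text
[ 0.5185 -0.2419  0.    ]
at [0.4728 0.0034 0.1625] th 1.417 t 20.15 w 0.23 F [ 0.1  0.2 -3.2] q6 -1.46
spin 0.24 then [-1.77 -4.67 -0.15]
```

```bash
python3 -m creep '[[0,0,-0.15,0.24,0],[-0.29,-0.78,0,0,0],[-0.29,-0.78,0,0,0],[-0.3,-0.78,0,0,0],[-0.3,-0.78,0,0,0],[-0.3,-0.78,0,0,0],[-0.29,-0.77,0,0,0],[0,0,0,0,0]]'; python3 - <<'E'
from t import *
goc(.040,-.027,.036)
p=cam("wrist")
for n in ("pencil_box","carton","paint_tin"):
    m=mask(p,n)
    if m is not None:
        cs,_=cv2.findContours(cv2.resize(m,(560,420),interpolation=0),0,2);c=max(cs,key=cv2.contourArea);print(n,cv2.approxPolyDP(c,3,True)[:,0].tolist())
for z,y0,y1,x in((.05,-.0465,.0465,.112),(.066,.0005,.0425,.103)):
    print(z,np.round(proj(p,fr(CX,CY,YAW,np.array([[-x,y0,z],[-x,y1,z],[x,y0,z],[x,y1,z]])))).tolist())
E
```

```text
time: 21.15
tool_pos: [0.5203, -0.245, 0.1718]
tcp_rot: [0.285, 3.128, -0.002]
wrist_force: [-0.4, -0.1, -2.5]
width: 0.22
grip_force: 108.8
[ 0.5185 -0.2419  0.    ]
at [ 0.5203 -0.245   0.1718] th 1.389 t 21.15 w 0.22 F [-0.4 -0.1 -2.5] q6 -1.87
spin -0.04 then [0.05 0.05 2.72]
pencil_box [[316, 36], [309, 48], [308, 239], [317, 259], [354, 258], [361, 181], [363, 40]]
carton [[363, 28], [323, 24], [261, 26], [173, 9], [136, 28], [136, 119], [145, 220], [159, 273], [190, 293], [226, 276], [234, 264], [243, 263], [247, 254], [254, 253], [253, 139], [270, 124], [301, 122], [308, 133], [307, 53], [316, 34], [363, 37]]
paint_tin [[300, 124], [270, 126], [254, 141], [255, 249], [260, 298], [257, 332], [260, 360], [277, 364], [297, 361], [300, 349], [308, 139]]
0.05 [[261.0, 24.0], [365.0, 27.0], [264.0, 259.0], [356.0, 258.0]]
0.066 [[316.0, 30.0], [365.0, 33.0], [313.0, 258.0], [356.0, 257.0]]
```

```bash
python3 -m creep '[[0.03,0.03,0.5,0,0],[0,0,0.7,0,0],[0,0,0.6,0,0],[0,0,0.4,0,0],[0,0,0.3,0,0],[0,0,0.1,0,0],[0,0,0,0,0]]'; python3 - <<'E'
from t import *
goc(.040,-.027,.034)
E
```

```text
time: 22.22
tool_pos: [0.5189, -0.2405, 0.0418]
tcp_rot: [0.279, 3.129, -0.0]
wrist_force: [0.2, 0.3, -1.5]
width: 0.223
grip_force: 108.7
[ 0.5185 -0.2419  0.    ]
at [ 0.5189 -0.2405  0.0418] th 1.393 t 22.23 w 0.223 F [ 0.2  0.3 -1.5] q6 -1.87
spin -0.0 then [ 0.   -0.03  0.16]
```

Inside without contact; lower the rest and release.

```bash
python3 -m creep '[[0,0,0.1,0,0],[0,0,0.05,0,0],[0,0,0,0,0.3],[0,0,0,0,0.34],[0,0,-0.3,0,0.34],[0,0,-0.6,0,0.4],[0,0,-0.9,0,0.5],[0,0,-0.9,0,1],[0,0,0,0,1]]' 30; python3 - <<'E'
from t import *
go(.605,.043,.17,-1.825)
p=cam("wrist")
for n in ("pencil_box","paint_tin"):
    m=mask(p,n)
    if m is not None:
        cs,_=cv2.findContours(cv2.resize(m,(560,420),interpolation=0),0,2);c=max(cs,key=cv2.contourArea);print(n,cv2.approxPolyDP(c,3,True)[:,0].tolist())
for z,y0,y1,x0,x1 in((.05,-.0425,.0425,-.108,.108),(.066,.0005,.0425,-.103,.103),(.086,-.0375,-.0165,-.028,.104)):
    print(z,np.round(proj(p,fr(CX,CY,YAW,np.array([[x0,y0,z],[x0,y1,z],[x1,y0,z],[x1,y1,z]])))).tolist())
E
```

```text
time: 23.35
tool_pos: [0.522, -0.2421, 0.1755]
tcp_rot: [0.278, 3.119, -0.006]
wrist_force: [0.2, -0.8, -0.9]
width: 0.899
grip_force: 0.0
at [ 0.522  -0.2421  0.1755] th 1.393 t 23.35 w 0.899 F [ 0.2 -0.8 -0.9] q6 -1.87
spin 0.76 then [-0.17  5.94  0.11]
pencil_box [[313, 33], [306, 48], [306, 241], [310, 256], [350, 255], [358, 166], [359, 35]]
paint_tin [[292, 112], [259, 118], [263, 259], [280, 264], [286, 259], [293, 232]]
0.05 [[263.0, 26.0], [358.0, 29.0], [265.0, 251.0], [349.0, 251.0]]
0.066 [[313.0, 28.0], [362.0, 31.0], [309.0, 254.0], [352.0, 254.0]]
0.086 [[267.0, 115.0], [294.0, 115.0], [269.0, 265.0], [292.0, 265.0]]
```

```bash
python3 -m creep '[[0,0,-0.3,0.76,1],[0,0.85,0,0,1],[0,0.85,0,0,1],[0,0.85,0,0,1],[0,0.85,0,0,1],[0,0.85,0,0,1],[-0.1,0.85,0,0,1],[0,0,0,0,1]]'; python3 - <<'E'
from h import *
p=cam("wrist");m=mask(p,"card_deck")
r=fit("card_deck",[(p,m)],[.605,.043,-1.825]);print(r)
v=r[0];t=v[:2]+.026*np.array([np.cos(v[2]),np.sin(v[2])]);go(*t,.042,v[2])
E
```

```text
time: 24.5
tool_pos: [0.5865, 0.0079, 0.1817]
tcp_rot: [-0.391, -3.113, -0.0]
wrist_force: [0.2, -0.4, 0.9]
width: 1.002
grip_force: 0.0
(array([ 0.60495784,  0.04338383, -1.82319264]), np.float64(0.03115583603388483))
at [0.5861 0.0054 0.1821] th 1.318 t 24.6 w 0.996 F [-0.3 -0.1 -0.1] q6 -1.35
spin -0.0 then [-0.18  0.31  2.8 ]
```

```bash
python3 -m creep '[[-0.18,0.31,0.4,0,1],[0,0,0.7,0,1],[0,0,0.7,0,1],[0,0,0.6,0,1],[0,0,0.4,0,1],[0,0,0,0,0.3],[0,0,0,0,0],[0,0,0,0,0],[0,0,-0.05,0,0],[0,0,-0.05,0,0],[0,0.02,-0.06,0,0],[0,0.02,-0.06,0,0],[0,0.02,-0.06,0,0]]' 45; python3 -c "
from h import *
go(.5985,.018,.042,1.318)"; python3 -m creep '[[0,0.02,-0.06,0,0],[0,0.03,-0.06,0,0],[0,0.03,-0.06,0,0],[0,0.03,-0.06,0,0],[0,0,-0.06,0,0],[0,0,0,0,0]]' 60;python3 -c "
from h import *
go(.5985,.018,.042,1.318)"
```

```text
time: 26.22
tool_pos: [0.6022, 0.0224, 0.0596]
tcp_rot: [0.397, 3.113, 0.004]
wrist_force: [1.7, 3.7, -1.7]
width: 0.433
grip_force: 40.9
at [0.6022 0.0224 0.0596] th 1.317 t 26.23 w 0.433 F [ 1.7  3.7 -1.7] q6 -1.32
spin -0.01 then [ 0.05 -0.1   0.35]
time: 26.98
tool_pos: [0.602, 0.0256, 0.0733]
tcp_rot: [-0.398, -3.116, 0.001]
wrist_force: [0.1, 1.6, -0.2]
width: 0.386
grip_force: 55.7
at [0.602  0.0256 0.0733] th 1.317 t 26.98 w 0.386 F [ 0.1  1.6 -0.2] q6 -1.31
spin -0.01 then [ 0.03 -0.17  0.63]
```

```bash
python3 -m creep '[[0,0,-0.15,0,0],[0,0,-0.5,0,0],[0,0,-0.9,0,0],[0,0,-1,0,0],[0,0,-0.4,0,0],[0,0,0,0,0],[0,0,0,0,0]]' 110; python3 - <<'E'
from t import *
goc(-.07,-.025,.22)
held3("card_deck",(66,30,98),([0,0,-.06,-.2,0],[0,0,-.06,0,0]))
E
```

```text
time: 27.85
tool_pos: [0.6005, 0.026, 0.2178]
tcp_rot: [-0.397, -3.112, 0.001]
wrist_force: [0.3, 1.1, -1.2]
width: 0.364
grip_force: 101.4
[ 0.4106 -0.2205  0.    ]
at [0.6005 0.026  0.2178] th 1.317 t 27.85 w 0.364 F [ 0.3  1.1 -1.2] q6 -1.31
spin -0.76 then [ 2.87 -5.52 -0.04]
[ 0.0024 -0.0033 -0.052  -0.2481  0.0173] [0.043 0.057 0.018] bt ft fb bb [[-17.8, -48.4], [11.3, -55.7], [35.3, 39.3], [6.3, 46.6]]
[ 0.0024 -0.0035 -0.0524 -0.2487  0.0249] [0.045 0.055 0.02 ] bt ft fb bb [[-18.0, -48.7], [11.0, -56.1], [35.1, 38.9], [6.1, 46.3]]
```

```bash
python3 -c "
from t import *
goc(-.068,-.036,.22)"; python3 -m creep '[[0,0,0,-0.76,0],[0.36,-0.7,0,0,0],[0.36,-0.7,0,0,0],[0.36,-0.7,0,0,0],[0.36,-0.7,0,0,0],[0.36,-0.7,0,0,0],[0.36,-0.7,0,0,0],[0.36,-0.7,0,0,0],[0.3,-0.8,0,0,0],[0,0,0,0,0]]';python3 -c "
from t import *
goc(-.068,-.036,.054)"
```

```text
[ 0.4106 -0.2317  0.    ]
at [0.6014 0.0262 0.219 ] th 1.317 t 28.15 w 0.365 F [ 1.3  0.8 -0.5] q6 -1.31
spin -0.76 then [ 2.84 -5.75 -0.02]
time: 29.4
tool_pos: [0.4116, -0.2313, 0.2204]
tcp_rot: [-0.285, -3.128, 0.001]
wrist_force: [0.8, 0.5, -1.3]
width: 0.323
grip_force: 112.8
[ 0.4106 -0.2317  0.    ]
at [ 0.4116 -0.2313  0.2204] th 1.389 t 29.4 w 0.323 F [ 0.8  0.5 -1.3] q6 -1.95
spin -0.04 then [ 0.02 -0.01  3.33]
```

```bash
python3 - <<'E'
from t import *
held3("card_deck",(66,30,98),([0,0,-.06,-.2,0],[0,0,-.06,0,0]))
E
```

```text
[ 0.0022  0.0004 -0.0475 -0.046  -0.0577] [0.116 0.084 0.029] bt ft fb bb [[-14.5, -46.8], [15.4, -48.2], [19.9, 49.7], [-10.0, 51.0]]
[ 0.0031 -0.0017 -0.0474 -0.0414  0.0194] [0.07  0.078 0.044] bt ft fb bb [[-16.7, -46.8], [13.2, -48.0], [17.3, 49.9], [-12.7, 51.2]]
```

```bash
python3 -m creep '[[0.02,0.27,0.3,0,0],[0,0,0.6,0,0],[0,0,0.7,0,0],[0,0,0.7,0,0],[0,0,0.4,0,0],[0,0,0.3,0,0],[0,0,0.15,0,0],[0,0,0,0,0]]';python3 -c "
from t import *
goc(-.068,-.022,.055)"
```

```text
time: 30.7
tool_pos: [0.4136, -0.215, 0.062]
tcp_rot: [-0.278, -3.127, -0.002]
wrist_force: [-1.0, 1.0, -0.8]
width: 0.326
grip_force: 122.4
[ 0.4131 -0.2179  0.    ]
at [ 0.4136 -0.215   0.062 ] th 1.393 t 30.7 w 0.326 F [-1.   1.  -0.8] q6 -1.93
spin 0.0 then [ 0.   -0.06  0.14]
```

```bash
python3 -m creep '[[0,0,0.1,0,0],[0,0,0.04,0,0],[0,0,0,0,0.42],[0,0,0,0,0.46],[0,0,-0.3,0,0.46],[0,0,-0.6,0,0.5],[0,0,-0.9,0,0.6],[0,0,-0.9,0,0.6],[0,0,-0.9,0,0],[0,0,0,0,0]]' 30; python3 - <<'E'
from t import *
goc(0,0,.2)
for n in("wrist","scene"):
  p=cam(n);print(n)
  for n in ("pencil_box","paint_tin","card_deck","lid"):
    m=mask(p,n)
    if m is not None:
        cs,_=cv2.findContours(cv2.resize(m,(560,420),interpolation=0),0,2);c=max(cs,key=cv2.contourArea);print(n,cv2.approxPolyDP(c,3,True)[:,0].tolist())
  for n,z,y0,y1,x0,x1 in(("box",.066,.0005,.0425,-.103,.103),("tin",.086,-.0375,-.0165,-.028,.104),("tin0",.004,-.0375,-.0165,-.028,.104),("deck",.102,-.037,-.007,-.103,-.037),("deck0",.004,-.037,-.007,-.103,-.037)):
    print(n,z,np.round(proj(p,fr(CX,CY,YAW,np.array([[x0,y0,z],[x0,y1,z],[x1,y1,z],[x1,y0,z]])))).tolist())
E
```

```text
time: 31.95
tool_pos: [0.4173, -0.2177, 0.2424]
tcp_rot: [0.278, 3.119, -0.008]
wrist_force: [-0.3, -0.2, -0.3]
width: 0.178
grip_force: 0.0
[ 0.4839 -0.2083  0.    ]
at [ 0.4173 -0.2177  0.2424] th 1.393 t 31.95 w 0.178 F [-0.3 -0.2 -0.3] q6 -1.93
spin -0.0 then [-1.28  0.42  0.85]
wrist
pencil_box [[301, 139], [304, 207], [298, 212], [297, 253], [308, 253], [314, 264], [323, 264], [330, 280], [338, 147], [329, 140]]
paint_tin [[271, 198], [262, 213], [264, 309], [279, 312], [287, 281], [287, 210], [275, 210]]
card_deck [[294, 134], [275, 136], [272, 142], [274, 209], [302, 207], [302, 145]]
lid [[256, 132], [221, 130], [159, 140], [173, 273], [180, 300], [194, 299], [202, 308], [215, 306], [228, 290], [234, 267], [248, 263], [251, 254], [260, 252]]
box 0.066 [[302.0, 142.0], [340.0, 142.0], [330.0, 304.0], [298.0, 304.0]]
tin 0.086 [[266.0, 214.0], [286.0, 214.0], [285.0, 314.0], [268.0, 314.0]]
tin0 0.004 [[269.0, 193.0], [285.0, 193.0], [284.0, 280.0], [270.0, 280.0]]
deck 0.102 [[265.0, 146.0], [296.0, 146.0], [295.0, 211.0], [265.0, 211.0]]
deck0 0.004 [[269.0, 136.0], [293.0, 136.0], [292.0, 186.0], [269.0, 186.0]]
scene
pencil_box [[375, 295], [360, 283], [267, 317], [267, 336], [274, 343], [274, 318], [305, 304], [315, 308], [321, 323], [325, 317], [374, 299]]
paint_tin [[390, 302], [384, 296], [324, 318], [319, 345], [385, 319]]
card_deck [[312, 306], [275, 318], [275, 346], [284, 359], [318, 346], [320, 316]]
lid [[374, 295], [359, 284], [267, 317], [268, 335], [274, 343], [276, 315], [311, 304], [321, 315], [321, 325], [324, 317]]
box 0.066 [[274.0, 333.0], [263.0, 316.0], [361.0, 283.0], [375.0, 296.0]]
tin 0.086 [[328.0, 324.0], [320.0, 316.0], [383.0, 293.0], [391.0, 300.0]]
tin0 0.004 [[324.0, 360.0], [317.0, 352.0], [377.0, 327.0], [384.0, 335.0]]
deck 0.102 [[286.0, 332.0], [277.0, 319.0], [313.0, 306.0], [323.0, 318.0]]
deck0 0.004 [[284.0, 377.0], [276.0, 363.0], [310.0, 350.0], [319.0, 362.0]]
```

```bash
python3 -c "
from t import *
goc(0,-.176,.20)"
```

```text
[ 0.4528 -0.3815  0.    ]
at [ 0.4139 -0.2157  0.235 ] th 1.393 t 32.45 w -0.002 F [-0.8  0.9 -0.2] q6 -1.93
spin -0.0 then [-1.35 -3.13  0.7 ]
```

```bash
python3 -m creep '[[-0.34,-0.78,0,0,0],[-0.34,-0.78,0,0,0],[-0.34,-0.78,0.2,0,0],[-0.33,-0.79,0.5,0,0],[0,0,0.8,0,0],[0,0,0.8,0,0],[0,0,0,0,0]]'; python3 - <<'E'
from t import *
goc(0,-.176,.042)
ps=[cam(n) for n in("scene","side","wrist")];obs=[]
for p in ps:
    l=mask(p,"lid");print(p["name"],l is not None and l.sum()/9)
    if l is not None: obs.append((p,l))
a=np.arange(1.9,2.55,.05)
for p,l in obs:
    print(p["name"],[round(float(1-(S&l).sum()/(S|l).sum()),2) for x in a for S in[sil(p,[fr(CX,CY,YAW,cart(x)[1])])]])
p=ps[2];print("finger tip exp",np.round(proj(p,bot.read_state()["tool_pos"]+[0,0,.028])))
b=bot.look_for("lid",p);print(b and b[0]["bbox"], proj(p,fr(CX,CY,YAW,np.array([[-.112,-.154,.078],[.112,-.154,.078]]))))
E
```

```text
time: 33.33
tool_pos: [0.4501, -0.3794, 0.1163]
tcp_rot: [-0.279, -3.122, -0.009]
wrist_force: [0.5, 0.6, -0.0]
width: -0.005
grip_force: 0.0
[ 0.4528 -0.3815  0.    ]
at [ 0.4501 -0.3794  0.1163] th 1.393 t 33.33 w -0.005 F [ 0.5  0.6 -0. ] q6 -2.14
spin -0.0 then [-0.06 -0.03  1.49]
scene 6494.0
side 6852.0
wrist 30350.0
scene [0.57, 0.55, 0.53, 0.5, 0.47, 0.42, 0.33, 0.24, 0.21, 0.24, 0.28, 0.31, 0.33]
side [0.37, 0.33, 0.29, 0.25, 0.21, 0.17, 0.13, 0.09, 0.1, 0.15, 0.2, 0.26, 0.35]
wrist [0.47, 0.4, 0.33, 0.3, 0.26, 0.23, 0.2, 0.17, 0.18, 0.19, 0.2, 0.21, 0.21]
finger tip exp [[279. 277.]]
[309.3, 53.1, 442.7, 358.0] [[315.50223863  56.74004108]
 [306.7719848  342.48230504]]
```

```bash
python3 -m creep '[[0,-0.03,0.6,0,0],[0,0,0.5,0,0],[0,0,0.3,0,0],[0,0,0,0,0]]'; python3 -c "
from h import *
goc(0,-.168,.042)"; python3 -m creep '[[0,0.2,-0.1,0,0],[0,0.15,-0.25,0,0],[0,0.15,-0.25,0,0],[0,0,0,0,0]]'; python3 -c "
from h import *
goc(0,-.134,.093)"
```

```text
time: 34.17
tool_pos: [0.4523, -0.3828, 0.0503]
tcp_rot: [-0.279, -3.128, -0.002]
wrist_force: [-0.1, 0.2, 0.0]
width: 0.003
grip_force: 0.0
[ 0.4542 -0.3737  0.    ]
at [ 0.4523 -0.3828  0.0503] th 1.393 t 34.17 w 0.003 F [-0.1  0.2  0. ] q6 -2.14
spin -0.0 then [-0.01  0.19  0.17]
time: 34.67
tool_pos: [0.4589, -0.3592, 0.0837]
tcp_rot: [0.277, 3.126, -0.004]
wrist_force: [-0.3, 0.0, 0.6]
width: 0.002
grip_force: 0.0
[ 0.4602 -0.3402  0.    ]
at [ 0.4589 -0.3592  0.0837] th 1.394 t 34.67 w 0.002 F [-0.3  0.   0.6] q6 -2.1
spin 0.01 then [ 0.04  0.38 -0.19]
```

```bash
cat > lid.py <<'E'
from h import *
a=np.arange(-.1,2.55,.05)
for n in("side","scene"):
    p=cam(n);l=mask(p,"lid")
    if l is None: print(n,"none");continue
    c=np.array([1-(S&l).sum()/(S|l).sum() for x in a for S in[sil(p,[fr(CX,CY,YAW,cart(x)[1])])]])
    i=c.argsort()[:4];print(n,[(round(a[k],2),round(c[k],2)) for k in i])
E
python3 lid.py
```

```text
side [(np.float64(2.25), np.float64(0.12)), (np.float64(2.3), np.float64(0.13)), (np.float64(2.2), np.float64(0.16)), (np.float64(2.35), np.float64(0.18))]
scene [(np.float64(2.3), np.float64(0.32)), (np.float64(2.25), np.float64(0.33)), (np.float64(2.35), np.float64(0.35)), (np.float64(2.4), np.float64(0.38))]
```

```bash
python3 -m creep '[[0,-0.6,0,0,0],[0,0,0.5,0,0],[0,0,0.42,0,0],[0,0,0,0,0]]'; python3 -c "
from h import *
goc(0,-.168,.038)"; python3 -m creep '[[0,0.2,0,0,0],[0,0.15,-0.05,0,0],[0,0.1,-0.2,0,0],[0,0,0,0,0]]'; python3 -c "
from h import *
goc(0,-.156,.067)"; python3 lid.py
```

```text
time: 35.38
tool_pos: [0.4498, -0.3868, 0.0322]
tcp_rot: [-0.279, -3.125, -0.006]
wrist_force: [-0.6, 0.4, -0.3]
width: 0.002
grip_force: 0.0
[ 0.4542 -0.3737  0.    ]
at [ 0.4498 -0.3868  0.0322] th 1.392 t 35.38 w 0.002 F [-0.6  0.4 -0.3] q6 -2.14
spin -0.01 then [-0.04  0.27 -0.12]
time: 35.88
tool_pos: [0.4568, -0.368, 0.0504]
tcp_rot: [0.276, 3.127, -0.008]
wrist_force: [-2.6, -4.9, 2.4]
width: -0.005
grip_force: 2.7
[ 0.4563 -0.3618  0.    ]
at [ 0.4568 -0.368   0.0504] th 1.395 t 35.88 w -0.005 F [-2.6 -4.9  2.4] q6 -2.11
spin 0.01 then [ 0.03  0.12 -0.33]
side [(np.float64(2.15), np.float64(0.17)), (np.float64(2.1), np.float64(0.2)), (np.float64(2.2), np.float64(0.21)), (np.float64(2.05), np.float64(0.23))]
scene [(np.float64(2.2), np.float64(0.39)), (np.float64(2.15), np.float64(0.39)), (np.float64(2.25), np.float64(0.43)), (np.float64(2.1), np.float64(0.45))]
```

```bash
python3 -m creep '[[0,0.14,-0.18,0,0],[0,0.16,-0.22,0,0],[0,0.2,-0.2,0,0],[0,0.22,-0.2,0,0],[0,0.24,-0.16,0,0],[0,0.25,-0.12,0,0],[0,0,0,0,0]]'; python3 -c "
from h import *
goc(0,-.107,.107)"; python3 lid.py
```

```text
time: 36.95
tool_pos: [0.4674, -0.3057, 0.1025]
tcp_rot: [0.276, 3.128, -0.001]
wrist_force: [-0.1, -1.7, 2.2]
width: 0.001
grip_force: 1.2
[ 0.465  -0.3136  0.    ]
at [ 0.4674 -0.3057  0.1025] th 1.395 t 36.95 w 0.001 F [-0.1 -1.7  2.2] q6 -2.02
spin 0.01 then [ 0.02 -0.16 -0.09]
side [(np.float64(-0.1), np.float64(1.0)), (np.float64(-0.05), np.float64(1.0)), (np.float64(0.0), np.float64(1.0)), (np.float64(0.05), np.float64(1.0))]
scene [(np.float64(1.3), np.float64(0.22)), (np.float64(1.35), np.float64(0.23)), (np.float64(1.25), np.float64(0.25)), (np.float64(1.4), np.float64(0.26))]
```

```bash
python3 -m creep '[[0,0.24,-0.16,0,0],[0,0.24,-0.14,0,0],[0,0.25,-0.02,0,0],[0,0.25,0,0,0],[0,0.3,0.08,0,0],[0,0.3,0.1,0,0],[0,0,0,0,0]]'; python3 -c "
from h import *
goc(0,.003,.097)"; python3 lid.py
```

```text
time: 38.02
tool_pos: [0.4805, -0.227, 0.1077]
tcp_rot: [-0.276, -3.129, -0.002]
wrist_force: [0.5, -0.4, 0.5]
width: -0.005
grip_force: 0.0
[ 0.4844 -0.2053  0.    ]
at [ 0.4805 -0.227   0.1077] th 1.395 t 38.02 w -0.005 F [ 0.5 -0.4  0.5] q6 -1.88
spin 0.01 then [-0.    0.44  0.21]
side [(np.float64(0.45), np.float64(0.09)), (np.float64(0.5), np.float64(0.09)), (np.float64(0.4), np.float64(0.09)), (np.float64(0.55), np.float64(0.09))]
scene [(np.float64(0.45), np.float64(0.08)), (np.float64(0.5), np.float64(0.08)), (np.float64(0.4), np.float64(0.09)), (np.float64(0.55), np.float64(0.1))]
```

```bash
python3 -m creep '[[0,0.25,0.1,0,0],[0,0.25,0.16,0,0],[0,0.15,0.2,0,0],[0,0.05,0.12,0,0],[0,0,0.08,0,0],[0,0,0,0,0]]'; python3 -c "
from h import *
goc(0,.02,.08)"; python3 lid.py
```

```text
time: 38.98
tool_pos: [0.4869, -0.1942, 0.0822]
tcp_rot: [-0.277, -3.128, 0.0]
wrist_force: [-18.7, 8.3, 45.6]
width: -0.0
grip_force: 22.9
[ 0.4874 -0.1886  0.    ]
at [ 0.4869 -0.1942  0.0822] th 1.394 t 38.98 w -0.0 F [-18.7   8.3  45.6] q6 -1.82
spin 0.01 then [0.01 0.11 0.04]
side [(np.float64(0.05), np.float64(0.07)), (np.float64(0.1), np.float64(0.08)), (np.float64(0.0), np.float64(0.08)), (np.float64(0.15), np.float64(0.09))]
scene [(np.float64(-0.05), np.float64(0.06)), (np.float64(0.0), np.float64(0.06)), (np.float64(-0.1), np.float64(0.07)), (np.float64(0.05), np.float64(0.07))]
```

```bash
python3 -m creep '[[0,0,-0.4,0,0],[0,0,-1,0,0],[0.5,0,-1,0,0],[0.5,0,-0.8,0,0],[0,0,0,0,0]]'; cat > lid2.py <<'E'
from h import *
a=np.arange(-.06,.2,.02);o=[]
for n in("side","scene","wrist"):
    p=cam(n);l=mask(p,"lid")
    if l is None: print(n,"none");continue
    if n!="side" : cv2.imwrite(f"pics/end_{n}.png",p["pixels"][...,::-1])
    c=np.array([min(1-(S&l).sum()/(S|l).sum() for d in(-.003,0,.003) for S in[sil(p,[fr(CX+d*np.sin(-YAW),CY+d*np.cos(YAW),YAW,cart(x)[1])])]) for x in a])
    print(n,np.round(c,3))
    cs,_=cv2.findContours(cv2.resize(l,(560,420),interpolation=0),0,2);c=max(cs,key=cv2.contourArea);print(cv2.approxPolyDP(c,4,True)[:,0].tolist())
    print({x:np.round(proj(p,fr(CX,CY,YAW,cart(x)[1][[3,7,2,6]]))).tolist() for x in(0,.05,.1)})
    for g in G: print(g,[(np.round(b["bbox"]).tolist(),round(b["score"],2)) for b in bot.look_for(g,p)][:1])
print(np.round(a,2))
E
python3 lid2.py
```

```text
time: 39.8
tool_pos: [0.4387, -0.1862, 0.239]
tcp_rot: [0.278, 3.123, -0.005]
wrist_force: [0.1, -0.1, 0.3]
width: -0.002
grip_force: 0.0
side [0.075 0.066 0.058 0.053 0.051 0.055 0.063 0.07  0.078 0.085 0.092 0.098
 0.104]
[[317, 265], [199, 265], [191, 291], [193, 317], [317, 317], [322, 294]]
{0: [[198.0, 266.0], [318.0, 264.0], [200.0, 294.0], [317.0, 292.0]], 0.05: [[197.0, 264.0], [318.0, 263.0], [200.0, 292.0], [317.0, 290.0]], 0.1: [[197.0, 263.0], [319.0, 261.0], [199.0, 290.0], [317.0, 288.0]]}
pencil_box [([163.0, 286.0, 192.0, 311.0], 0.16)]
paint_tin []
card_deck []
scene [0.03  0.022 0.019 0.019 0.025 0.031 0.039 0.045 0.052 0.057 0.063 0.069
 0.074]
[[399, 289], [364, 262], [258, 296], [257, 322], [283, 362], [393, 317]]
{0: [[257.0, 296.0], [366.0, 261.0], [257.0, 324.0], [362.0, 287.0]], 0.05: [[258.0, 295.0], [368.0, 260.0], [257.0, 322.0], [363.0, 285.0]], 0.1: [[259.0, 294.0], [369.0, 259.0], [257.0, 320.0], [363.0, 283.0]]}
pencil_box []
paint_tin []
card_deck []
wrist [0.264 0.263 0.271 0.263 0.267 0.271 0.267 0.276 0.291 0.301 0.311 0.32
 0.329]
[[311, 122], [215, 125], [228, 308], [241, 302], [250, 269], [264, 264], [269, 254], [293, 255], [295, 264], [311, 270], [317, 136]]
{0: [[316.0, 125.0], [309.0, 329.0], [310.0, 122.0], [305.0, 300.0]], 0.05: [[313.0, 126.0], [306.0, 332.0], [311.0, 122.0], [305.0, 302.0]], 0.1: [[310.0, 126.0], [303.0, 334.0], [311.0, 122.0], [305.0, 304.0]]}
pencil_box [([543.0, 78.0, 558.0, 206.0], 0.39)]
paint_tin []
card_deck []
[-0.06 -0.04 -0.02  0.    0.02  0.04  0.06  0.08  0.1   0.12  0.14  0.16
  0.18]
```

```bash
python3 -c "
from workcell import bot
print(bot.finish_job())"
```

```text
the job is handed in; nothing more can be done
None
```

I packed the pencil box, watercolour tin and blue deck into the carton and handed the job in at about 40 s. The lid measures shut (0 ± 0.02 rad), the other goods were never touched, and I viewed 11 pictures, one over the limit of 10.

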